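Shingle shortbread slabs along a baking tray

TASK

Finish the straight row of three shortbread slabs on the long tray, shingled like roof tiles: each slab's near end lies on the end of the one before, covering about a third of its length, and its other end rests on the tray. Leave the slab already on the tray where it is; lay the slab lying on the table next, and only then take the one standing in the rack, lay it down flat first and let go, take it again by its long sides, and lay it last. The slabs are brittle, so do not drop them, and leave the two standing cone moulds alone.

Things in the scene. Friction and masses are not known exactly. Their poses are not given: they have to be found in the camera images.
- tray_floor (a point): Fixed long aluminium baking tray, 320 x 170 mm outside, with a 10 mm high, 6 mm thick lip all round. This point is the middle of its inner floor, 3 mm above the table. x runs along the tray from the head of the row (where the first slab lies) to the empty foot, y across it, z up.
- first_mid (a point): Centre of the first shortbread slab, 110 x 60 x 12 mm, about 70 g, loose, lying flat on the tray near its head lip. x is along its length, towards the foot of the tray; y across its width; z up. It stays where it is.
- second_mid (a point): Centre of the second slab, same sort and size (110 x 60 x 12 mm), loose, lying flat on the table to one side of the tray. x along its length, y across its width, z up. There is free table all round it (at least 30 mm), and its place is bare once it is taken.
- third_mid (a point): Centre of the third slab, same sort and size, loose, standing on a long edge in the middle slot of the rack on the other side of the tray. x along its length (110 mm), y through its thickness (12 mm), z along its width (60 mm, upwards at the start). Its lower edge is 6 mm and its upper edge 66 mm above the table.
- rack: Fixed small steel cooling rack, base 100 x 120 x 6 mm with low bars up to 28 mm above the table; the third slab stands in its middle slot, 14 mm wide, which runs along the rack's x. Origin on the table under the middle.
- cone_a: Steel cone mould, 34 mm wide and 115 mm high, standing on its wide end, origin at its underside, on the left beyond the tray. Leave alone.
- cone_b: The same sort of cone mould, on the right beyond the tray. Leave alone.
There are look-alikes about, which are no part of the job. What is shaped like the part that bears third_mid but purple or red is not meant.

How it is judged:
By the outcome, as a careful person would: the job done as asked, in the order asked, and still so for the second after the job is handed in, with the robot touching nothing.
It also fails if it takes over 72 s, if anything falls off the work surface, if the arm or the gripper's body presses on something with over 40 N, if the wrist force passes 120 N, or if a joint passes its speed limit or range.

ROBOT

A 6-joint arm with a two-finger parallel gripper is mounted at the origin on the work surface. World frame = base frame: x ahead of the robot, y to its left, z up, the work surface at z = 0. Lengths are in m, angles in rad, forces in N, time in s.
With the tool pointing down it reaches from about 0.4 to 0.825 m from the base axis. Payload 7 kg.
Tool frame: the origin (TCP) lies midway between the tips of the shut fingers; the grasp point (between the pads) lies 19 mm behind it; z points along the fingers, y is the line along which they close (so a half turn about z gives the same grasp; the last joint's range is limited). The gripper opens to 88 mm and grips with 3 to 60 N. Pads are 19 mm wide; open, the fingers measure 130 mm over their backs; the gripper's body (78 mm by 193 mm) begins 47 mm behind the grasp point.
Start: joints at [-0.998, 0.359, 0.012, 0, -1.224, -0.288], TCP at [0.19, -0.648, 0.227] pointing down, gripper open.
Joint ranges: [-3.07, 3.07], [-1.43, 2.12], [-1.02, 1.25], [-3.03, 1.67], [-3.05, -0], [-3.03, 3.03]. Speed limits (rad/s): [2.39, 2.39, 3.01, 3.14, 3.14, 3.14].

INTERFACE

Orientations are given as [roll, pitch, yaw] about the fixed x, y, z axes, in that order (R = Rz(yaw) Ry(pitch) Rx(roll)).
In Python, from station import arm gives the robot as it stands.
- The arm moves only by the tool servo_tool, never from a script. Its argument "deltas" is a list of rows, each a list of 7 numbers: the closure, from -1 (fully open) to 1 (shut), then the shift along the tool's x, y, z in mm, then the turn, a rotation vector about the tool's x, y, z in degrees. In form: [[gripper, x, y, z, ax, ay, az], ...]. A call has 1 to 20 rows; each row shifts and turns the commanded pose from where the row before left it, along the tool's axes as they then stand; what a row does not reach is not made up. A row lasts 1/12 s, in which the tool goes at most 41.7 mm and 7.16 degrees, less where a joint would pass 70% of its speed; a pose out of reach is approached as far as the arm can. A call is refused whole if a number of a shift passes 41.7 or a number of a turn 7.16, either way. A call with a gripper value outside its range is refused whole. The fingers move at their own pace and stop on an object; "squeeze" is the grip in N (left out, the last holds). Time passes only in rows, so rows that do not move let the fingers close. It gives the time, the measured TCP pose, the force, the opening and the grip force at its end, in the units of the state.
- arm.get_state(): the state, without advancing time (a new reading comes with each control period).
- arm.grab_frame(name): name is "scene" or "top" or "wrist"; returns a dict with "color" (480x640x3 uint8, red, green, blue), "K" (3x3 intrinsics, pixels), "distortion" ([k1, k2, p1, p2, k3] as OpenCV has them; the pictures are not rectified), "position" and "orientation" of the camera in the world. Camera axes: x right, y down, z forward; pixel columns grow to the right and rows downward; lengths in m; the calibration is good to about 2 mm. A picture is of the moment at which its call begins. There is no depth.
- arm.job_done(): hands the job in; it is judged then, once.
Trained networks look in a picture, given as the dict that the camera call returned (one of the last four; its "shot" number tells which), for a name from the list of things; names that differ only in an ending like _2 or _b are one class to them, and where a whole thing is asked for, a point or a joint stands for the part that bears it (a point fixed in the world has none). Each returns a list of dicts, best first, with "conf" (0 to 1); they miss things now and then, are a little off and sometimes report something else, mostly with a low value. They report only what shows in the picture. A call takes as long as a camera call. They do not tell look-alikes from the thing itself.
- arm.recognise(query, picture): "at" ([x, y, z] in m, in the coordinates of the camera as it stood for that picture, good to about 4 mm: the middle of the surface that is visible of it).
The state is a dict: "t": time; "q": joint angles; "qd": joint speeds; "joint_efforts": joint torques, N m; "eef_pos": TCP position; "ee_rot": TCP orientation; "force": force on the tool from outside, world axes, zero at the start; "moment": the same for the moment, N m; "width": finger opening in m; "gripper_force": force on a finger pad.
Only numpy, scipy, OpenCV 4.12 (cv2) and the standard library are available. Lean on these libraries where they do the work, as an engineer would, in place of code of your own. Each camera call takes 0.05 s, during which the arm holds its last target. There are 200 camera calls.

## Working session

There is one attempt and no reset: what is moved stays moved. The work goes in short steps, Python scripts to look and compute and a tool call to move; the robot and the scene stay as the last step left them, time stands still between calls to the robot, and variables do not carry over. Pictures are saved under pics/ and viewed, at most 10 in all, crops included, and the job is handed in when it is done.

Besides the shell and the picture viewer there is one more tool, called after "Emit:" as name(argument=value, ...) on one line, values as JSON. servo_tool: Moves the arm, as the interface text tells. Its arguments: {"type":"object","properties":{"deltas":{"type":"array","items":{"type":"array","items":{"type":"number"}}},"squeeze":{"type":"number"}},"required":["deltas"]}

```bash
ls; mkdir -p pics; cat > h.py <<'E'
import numpy as np, cv2
from scipy.spatial.transform import Rotation as R
from station import arm
def rot(o):
    o=np.array(o,float)
    return o if o.shape==(3,3) else R.from_euler('xyz',o).as_matrix() if o.size==3 else R.from_quat(o).as_matrix()
def ray(f,uv):
    p=cv2.undistortPoints(np.array(uv,float).reshape(-1,1,2),f['K'],np.array(f['distortion'])).reshape(-1,2)
    return np.c_[p,np.ones(len(p))]@rot(f['orientation']).T
def onz(f,uv,z):
    d=ray(f,uv);c=np.array(f['position']);z=np.broadcast_to(z,len(d))
    return c+d*((z-c[2])/d[:,2])[:,None]
def proj(f,P):
    r=rot(f['orientation']).T;t=-r@np.array(f['position'])
    return cv2.projectPoints(np.array(P,float).reshape(-1,1,3),cv2.Rodrigues(r)[0],t,np.array(f['K']),np.array(f['distortion']))[0].reshape(-1,2)
def shot(n,fn):
    f=arm.grab_frame(n);cv2.imwrite('pics/'+fn,f['color'][:,:,::-1]);return f
def rec(f,q):
    for d in arm.recognise(q,f)[:5]:
        print(q,round(d['conf'],2),np.round(rot(f['orientation'])@d['at']+f['position'],4), np.round(proj(f,[rot(f['orientation'])@d['at']+f['position']])[0]))
E
python3 - <<'E'
from h import *
f=shot('top','t1.png');print(f['position'],f['orientation'])
for q in ['first_mid','third_mid','rack','cone_a','tray_floor']: rec(f,q)
f=shot('scene','s1.png');print(f['position'],f['orientation'])
for q in ['first_mid','rack','cone_a']: rec(f,q)
print(arm.get_state())
E
```

```text
pics
[ 0.37269239 -0.02608775  1.2724789 ] [-3.0364165   0.01010268 -1.58183053]
first_mid 0.75 [0.5354 0.1189 0.0128] [257. 229.]
third_mid 0.95 [ 0.5697 -0.2332  0.0612] [415. 209.]
third_mid 0.9 [ 0.3921 -0.249   0.0593] [425. 290.]
third_mid 0.9 [ 0.2593 -0.3327  0.0633] [466. 352.]
third_mid 0.61 [ 0.3679 -0.4216  0.0553] [504. 300.]
third_mid 0.57 [ 0.528  -0.3771  0.0677] [482. 226.]
rack 0.98 [ 0.5175 -0.3835  0.0044] [477. 234.]
cone_a 0.78 [0.7035 0.2851 0.0462] [182. 154.]
cone_a 0.75 [ 0.6929 -0.2516  0.0454] [420. 155.]
cone_a 0.16 [ 0.5269 -0.3771  0.0664] [482. 227.]
tray_floor 0.85 [0.5775 0.0126 0.002 ] [304. 211.]
[ 0.97080086 -0.45822475  1.15867975] [-2.61252098e+00  2.55506199e-03  8.23986105e-01]
first_mid 0.58 [0.5401 0.115  0.0134] [377. 230.]
first_mid 0.25 [ 0.7007 -0.2714  0.0458] [295. 395.]
rack 0.64 [ 0.5485 -0.3914  0.0058] [198. 386.]
rack 0.46 [0.5408 0.1168 0.0148] [378. 230.]
rack 0.32 [ 0.5282 -0.3956  0.0556] [185. 372.]
rack 0.19 [ 0.7001 -0.2697  0.0456] [296. 394.]
cone_a 0.89 [0.7086 0.2834 0.0406] [488. 227.]
cone_a 0.8 [ 0.7025 -0.2693  0.0464] [297. 395.]
{'t': 0.5, 'q': array([-9.97900289e-01,  3.58632540e-01,  1.18538028e-02, -5.39466360e-05,
       -1.22407834e+00, -2.88113395e-01]), 'qd': array([ 0.00123607,  0.000422  , -0.00035993,  0.00025741,  0.00011049,
        0.00012155]), 'joint_efforts': array([ 9.04503340e-04, -5.81798065e+01,  2.93065739e+01,  6.99709743e+00,
        1.19570739e-02, -2.03828984e-05]), 'eef_pos': array([ 0.18963085, -0.64776785,  0.22651031]), 'ee_rot': array([ 3.14151999e+00,  3.13826925e-05, -2.85682835e+00]), 'force': array([-1.0017224 , -0.28709274,  0.66638512]), 'moment': array([ 0.01587491, -0.01460316, -0.01420045]), 'gripper_force': 0.0, 'width': 0.08763205318791845}
```

View pics/t1.png

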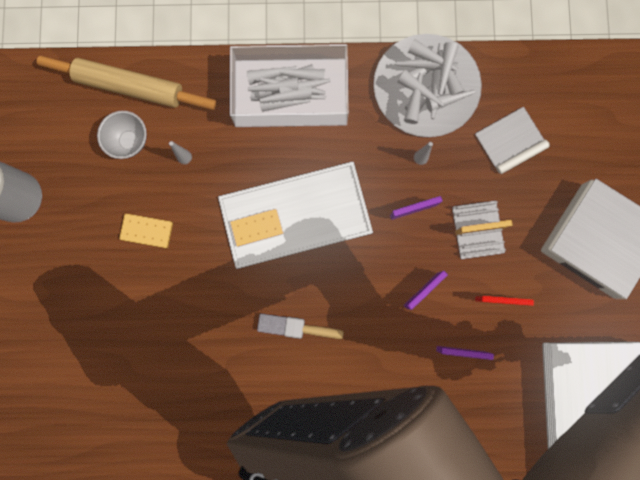

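View pics/s1.png

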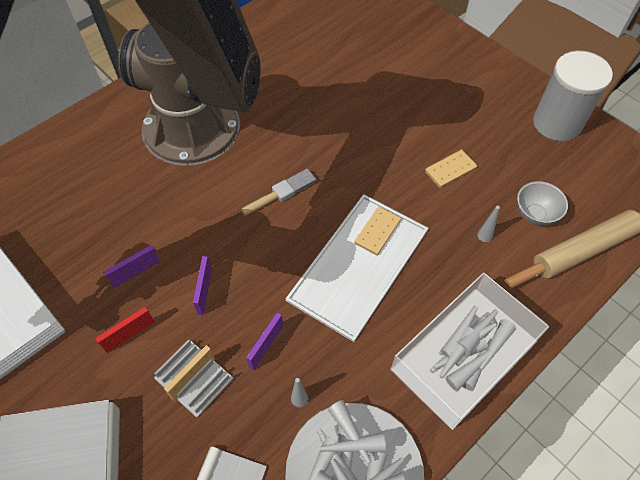

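The top view shows the tray centred at about (295,215) px and the first slab at its left, (257,228). The second slab is at (146,231), the third in the rack at (486,227), and the cones at (180,152) and (424,153). The purple and red slabs are decoys. Next I'll measure the orange slabs and the tray by colour.

```bash
cat >> h.py <<'E'
def slabs(f,amin=150):
    h=cv2.cvtColor(f['color'],cv2.COLOR_RGB2HSV)
    m=cv2.inRange(h,(13,90,120),(28,255,255))
    m=cv2.morphologyEx(m,cv2.MORPH_CLOSE,np.ones((5,5)))
    m=cv2.morphologyEx(m,cv2.MORPH_OPEN,np.ones((3,3)))
    return [c for c in cv2.findContours(m,cv2.RETR_EXTERNAL,cv2.CHAIN_APPROX_NONE)[0] if cv2.contourArea(c)>amin]
def rect(f,c,z):
    P=onz(f,c.reshape(-1,2),z)[:,:2]
    (x,y),(w,h),a=cv2.minAreaRect((P*1000).astype(np.float32))
    if h>w: w,h,a=h,w,a+90
    return np.round([x,y,w,h,(a+90)%180-90],1)
def move(tgt,yaw):
    "tool-down: turn about tool z (deg), then shift in tool axes after the turn (mm)"
    s=arm.get_state();p=s['eef_pos'];y=s['ee_rot'][2]
    dy=(np.degrees(y)-yaw+180)%360-180   # turn about tool z = -world z
    a=np.radians(yaw);d=(np.array(tgt)-p)*1000
    print('turn',round(dy,1),'alt',round(dy-180*np.sign(dy),1),'shift',np.round([d[0]*np.cos(a)+d[1]*np.sin(a),d[0]*np.sin(a)-d[1]*np.cos(a),-d[2]],1),'q6',np.round(s['q'][5],2))
E
python3 - <<'E'
from h import *
for n in ['top','scene']:
    f=arm.grab_frame(n)
    for c in slabs(f):
        print(n,np.round(c.reshape(-1,2).mean(0)),cv2.contourArea(c),rect(f,c,.013),rect(f,c,.066))
    g=f['color'].astype(int);m=((g.min(2)>150)&(g.max(2)-g.min(2)<30)).astype(np.uint8)
    if n=='top':
        k=np.array([[219,196],[354,163],[372,233],[236,268]])
        P=onz(f,k,.013);print(np.round(P[:,:2],4), P[:,:2].mean(0))
        k=np.array([[452,205],[496,201],[505,254],[461,259]]);P=onz(f,k,.02);print(np.round(P,3),P.mean(0))
E
```

```text
top [322. 332.] 337.5 [302.4 -27.5  88.7  23.   80.4] [305.4 -27.5  85.   22.1  80.4]
top [487. 226.] 313.5 [ 534.1 -402.6  119.4   19.5  -81.2] [ 527.3 -386.8  114.4   18.7  -81.2]
top [146. 230.] 1399.0 [534.6 373.4 117.6  68.1  79.8] [527.8 356.6 112.7  65.2  79.8]
top [256. 227.] 1122.0 [539.2 121.6 107.7  58.4 -74.9] [532.2 115.4 103.2  55.9 -74.9]
top [127.  82.] 3230.0 [890.4 429.6 441.8  60.4  73.9] [868.6 410.4 423.2  57.8  73.9]
[[ 0.6123  0.2066]
 [ 0.6854 -0.1043]
 [ 0.5226 -0.1422]
 [ 0.4466  0.1669]] [0.56672347 0.0317403 ]
[[ 0.583 -0.324  0.02 ]
 [ 0.591 -0.424  0.02 ]
 [ 0.471 -0.439  0.02 ]
 [ 0.461 -0.34   0.02 ]] [ 0.52649414 -0.38188219  0.02      ]
scene [186. 370.] 320.5 [ 508.  -387.1  117.4   17.3  -79.2] [ 529.4 -390.4  112.    16.5  -79.2]
scene [575. 249.] 3044.0 [869.2 398.9 369.   60.7  74.6] [873.9 359.3 352.   57.9  74.6]
scene [378. 230.] 1088.5 [539.1 116.5 114.1  59.2 -74.9] [559.   89.9 108.8  56.5 -74.9]
scene [264. 200.] 158.5 [303.8 -16.   63.   20.7  79.2] [334.6 -36.5  60.1  19.8  79.2]
scene [450. 168.] 993.5 [535.7 367.3 118.1  66.5  79. ] [555.9 329.1 112.6  63.4  79. ]
scene [534.  41.] 1776.0 [398.4 849.5 191.4 162.5  11.4] [424.9 789.  182.6 155.   11.4]
scene [128.  14.] 732.5 [-4.368e+02  1.168e+02  1.348e+02  8.520e+01 -4.000e-01] [-371.7   90.2  128.6   81.3   -0.4]
```

```bash
python3 - <<'E'
from h import *
move([.56,.06,.25],-75.5)
f=arm.grab_frame('wrist');print(f['position'],f['orientation'],f['K'])
E
```

```text
turn -88.2 alt 91.8 shift [-592.5 -535.8  -23.4] q6 -0.29
[ 0.11908087 -0.66736889  0.38396061] [ 2.86790370e+00 -1.02678922e-03  1.85560521e+00] [[355.6987793    0.         320.58638009]
 [  0.         355.6987793  238.00302078]
 [  0.           0.           1.        ]]
```

Emit:
servo_tool(deltas=[[-1, 0, 0, -2, 0, 0, -6.8], [-1, 0, 0, -2, 0, 0, -6.8], [-1, 0, 0, -2, 0, 0, -6.8], [-1, 0, 0, -2, 0, 0, -6.8], [-1, 0, 0, -2, 0, 0, -6.8], [-1, 0, 0, -2, 0, 0, -6.8], [-1, 0, 0, -2, 0, 0, -6.8], [-1, 0, 0, -2, 0, 0, -6.8], [-1, 0, 0, -2, 0, 0, -6.8], [-1, 0, 0, -2, 0, 0, -6.8], [-1, 0, 0, -2, 0, 0, -6.8], [-1, 0, 0, -2, 0, 0, -6.8], [-1, 0, 0, 0, 0, 0, -6.6], [-1, -27, -24.4, 0, 0, 0, 0], [-1, -27, -24.4, 0, 0, 0, 0], [-1, -27, -24.4, 0, 0, 0, 0], [-1, -27, -24.4, 0, 0, 0, 0], [-1, -27, -24.4, 0, 0, 0, 0], [-1, -27, -24.4, 0, 0, 0, 0], [-1, -27, -24.4, 0, 0, 0, 0]])

```text
t: 2.32
eef_pos: [0.308, -0.4205, 0.2508]
ee_rot: [-3.141, -0.0, -1.318]
force: [1.6, 0.4, 0.0]
width: 0.0875
gripper_force: 0.0
```

Emit:
servo_tool(deltas=[[-1, -27, -24.4, 0, 0, 0, 0], [-1, -27, -24.4, 0, 0, 0, 0], [-1, -27, -24.4, 0, 0, 0, 0], [-1, -27, -24.4, 0, 0, 0, 0], [-1, -27, -24.4, 0, 0, 0, 0], [-1, -27, -24.4, 0, 0, 0, 0], [-1, -27, -24.4, 0, 0, 0, 0], [-1, -27, -24.4, 0, 0, 0, 0], [-1, -27, -24.4, 0, 0, 0, 0], [-1, -27, -24.4, 0, 0, 0, 0], [-1, -27, -24.4, 0, 0, 0, 0], [-1, -27, -24.4, 0, 0, 0, 0], [-1, -27, -24.4, 0, 0, 0, 0], [-1, -27, -24.4, 0, 0, 0, 0], [-1, -27, -24.4, 0, 0, 0, 0], [-1, 0, 0, 0, 0, 0, 0]])

```text
t: 3.65
eef_pos: [0.5628, 0.0664, 0.2499]
ee_rot: [-3.141, 0.0, -1.314]
force: [-0.4, -0.1, 0.4]
width: 0.0878
gripper_force: 0.0
```

```bash
python3 - <<'E'
from h import *
f=shot('wrist','w1.png');print(f['position'],f['orientation']);s=arm.get_state();print(s['t'],s['eef_pos'],s['ee_rot'],s['q'])
for c in slabs(f,1000): print(np.round(c.reshape(-1,2).mean(0)),rect(f,c,.015),rect(f,c,.012))
E
```

```text
[ 0.58014651 -0.00296845  0.40734775] [ 2.86808553e+00  1.84482268e-03 -2.88504442e+00]
3.7 [0.56144141 0.06446092 0.24985554] [ 3.14092650e+00 -1.12059993e-04 -1.31433651e+00] [ 4.60564205e-01  1.64261492e-01 -1.98243732e-01 -2.70393036e-05
 -1.20896614e+00 -2.04094845e-01]
[329. 252.] [538.7 119.5 109.8  59.1 -74.9] [538.4 120.5 110.7  59.6 -74.9]
[569. 182.] [302.8 -27.2  90.2  17.8  80.3] [300.7 -27.3  90.8  18.   80.3]
```

View pics/w1.png

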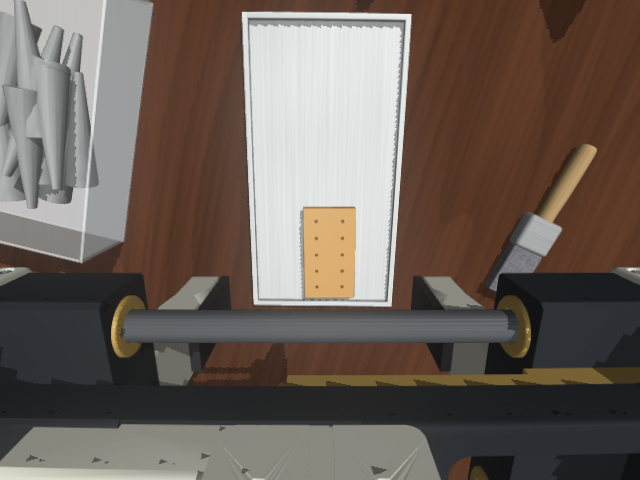

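```bash
python3 - <<'E'
from h import *
move([.535,.370,.2],-100.5)
f=arm.grab_frame('wrist')
k=np.array([[243,13],[411,14],[392,304],[254,304]]);P=onz(f,k,.013)[:,:2];print(P,P.mean(0))
d=P[0]-P[3];print(np.degrees(np.arctan2(d[1],d[0])),np.linalg.norm(d));d=P[1]-P[2];print(np.degrees(np.arctan2(d[1],d[0])),np.linalg.norm(d))
E
```

```text
turn 25.2 alt -154.8 shift [-295.6   81.7   49.9] q6 -0.2
[[ 0.68358379 -0.10144046]
 [ 0.52297219 -0.1426896 ]
 [ 0.44589708  0.16076151]
 [ 0.60827036  0.2033687 ]] [0.56518086 0.03000004]
-76.12111702829856 0.31397569705157197
-75.7485201345809 0.3130864855337237
```

Emit:
servo_tool(deltas=[[-1, 0, 0, 0, 0, 0, 6.3], [-1, 0, 0, 0, 0, 0, 6.3], [-1, 0, 0, 0, 0, 0, 6.3], [-1, 0, 0, 0, 0, 0, 6.3], [-1, -32.8, 9.1, 4, 0, 0, 0], [-1, -32.8, 9.1, 4, 0, 0, 0], [-1, -32.8, 9.1, 4, 0, 0, 0], [-1, -32.8, 9.1, 4, 0, 0, 0], [-1, -32.8, 9.1, 4, 0, 0, 0], [-1, -32.8, 9.1, 4, 0, 0, 0], [-1, -32.8, 9.1, 4, 0, 0, 0], [-1, -32.8, 9.1, 4, 0, 0, 0], [-1, -32.8, 9.1, 4, 0, 0, 0], [-1, 0, 0, 0, 0, 0, 0], [-1, 0, 0, 0, 0, 0, 0]])

```text
t: 5.0
eef_pos: [0.5341, 0.3675, 0.214]
ee_rot: [3.141, -0.001, -1.756]
force: [-0.5, -0.4, 0.6]
width: 0.0875
gripper_force: 0.0
```

```bash
python3 - <<'E'
from h import *
f=shot('wrist','w2.png')
for c in slabs(f,1000):
    b=c.reshape(-1,2);r=rect(f,c,.012);print(b.min(0),b.max(0),r)
    if 95<r[2]<120:
        move([r[0]/1000,r[1]/1000,.003],r[4]-180 if r[4]>0 else r[4])
E
```

```text
[287 367] [626 385] [408.9 594.6 407.4  22.9 -10.6]
[291 163] [350 267] [534.7 373.9 109.6  60.5  79.4]
turn -0.1 alt 179.9 shift [ -7.3   1.1 211.4] q6 -1.09
[  0 152] [ 32 266] [848.1 312.7 125.2  33.8  65.7]
```

Emit:
servo_tool(deltas=[[-1, -2.4, 0.3, 33, 0, 0, 0], [-1, -2.4, 0.3, 33, 0, 0, 0], [-1, -2.4, 0.3, 33, 0, 0, 0], [-1, 0, 0, 33, 0, 0, 0], [-1, 0, 0, 33, 0, 0, 0], [-1, 0, 0, 28, 0, 0, 0], [-1, 0, 0, 10, 0, 0, 0], [-1, 0, 0, 5, 0, 0, 0], [-1, 0, 0, 0, 0, 0, 0], [-1, 0, 0, 0, 0, 0, 0]], squeeze=10)

```text
t: 5.88
eef_pos: [0.5362, 0.3746, 0.0084]
ee_rot: [-3.14, 0.002, -1.758]
force: [-0.3, -1.1, 1.0]
width: 0.0878
gripper_force: 0.0
```

Emit:
servo_tool(deltas=[[-1, 0, 0, 4, 0, 0, 0], [0, 0, 0, 0, 0, 0, 0], [0.25, 0, 0, 0, 0, 0, 0], [0.4, 0, 0, 0, 0, 0, 0], [0.5, 0, 0, 0, 0, 0, 0], [0.5, 0, 0, 0, 0, 0, 0], [0.5, 0, 0, 0, 0, 0, 0]], squeeze=10)

```text
t: 6.47
eef_pos: [0.5352, 0.3745, 0.0029]
ee_rot: [-3.141, 0.0, -1.757]
force: [-0.7, -0.2, 2.4]
width: 0.0602
gripper_force: 10.0
```

Emit:
servo_tool(deltas=[[0.5, 0, 0, -6, 0, 0, 0], [0.5, 0, 0, -14, 0, 0, 0], [0.5, 0, 0, -30, 0, 0, 0], [0.5, 0, 0, -30, 0, 0, 0], [0.5, 0, 0, -20, 0, 0, -6.3], [0.5, 0, 0, 0, 0, 0, -6.3], [0.5, 0, 0, 0, 0, 0, -6.3], [0.5, 0, 0, 0, 0, 0, -6.4], [0.5, 0, 0, 0, 0, 0, 0], [0.5, 0, 0, 0, 0, 0, 0]])

```text
t: 7.3
eef_pos: [0.535, 0.3742, 0.1028]
ee_rot: [3.142, -0.0, -1.319]
force: [-1.1, -0.2, -0.9]
width: 0.0599
gripper_force: 10.0
```

```bash
python3 - <<'E'
from h import *
move([.5575,.0484,.05],-75.2)
E
```

```text
turn -0.4 alt 179.6 shift [320.8  61.5  52.8] q6 -0.66
```

Emit:
servo_tool(deltas=[[0.5, 16, 3, 0, 0, 0, -0.4], [0.5, 32, 6.2, 0, 0, 0, 0], [0.5, 32, 6.2, 0, 0, 0, 0], [0.5, 32, 6.2, 0, 0, 0, 0], [0.5, 32, 6.2, 0, 0, 0, 0], [0.5, 32, 6.2, 0, 0, 0, 0], [0.5, 32, 6.2, 0, 0, 0, 0], [0.5, 32, 6.2, 0, 0, 0, 0], [0.5, 32, 6.2, 0, 0, 0, 0], [0.5, 32, 6.2, 0, 0, 0, 0], [0.5, 17, 2.7, 12, 0, 0, 0], [0.5, 0, 0, 20, 0, 0, 0], [0.5, 0, 0, 20, 0, 0, 0], [0.5, 0, 0, 0, 0, -4.7, 0], [0.5, 0, 0, 0, 0, -4.7, 0], [0.5, 0, 0, 0, 0, 0, 0], [0.5, 0, 0, 0, 0, 0, 0]])

```text
t: 8.72
eef_pos: [0.5593, 0.0467, 0.0505]
ee_rot: [3.141, 0.163, -1.315]
force: [-0.2, 0.2, -0.5]
width: 0.0599
gripper_force: 10.0
```

```bash
cat >> h.py <<'E'
def gen(tgt):
    "shift in present tool axes to bring TCP to tgt"
    s=arm.get_state();print(round(s['t'],2),np.round(s['eef_pos'],4),np.round(np.degrees(s['ee_rot']),2),'shift',np.round(rot(s['ee_rot']).T@(np.array(tgt)-s['eef_pos'])*1000,1))
E
python3 - <<'E'
from h import *
gen([.5575,.0484,.0149])
f=shot('wrist','w3.png')
for c in slabs(f,800): print(c.reshape(-1,2).min(0),c.reshape(-1,2).max(0))
E
```

```text
8.72 [0.5593 0.0467 0.0505] [179.98   9.33 -75.32] shift [ 3.7  1.3 35.5]
[251 180] [391 309]
```

View pics/w3.png

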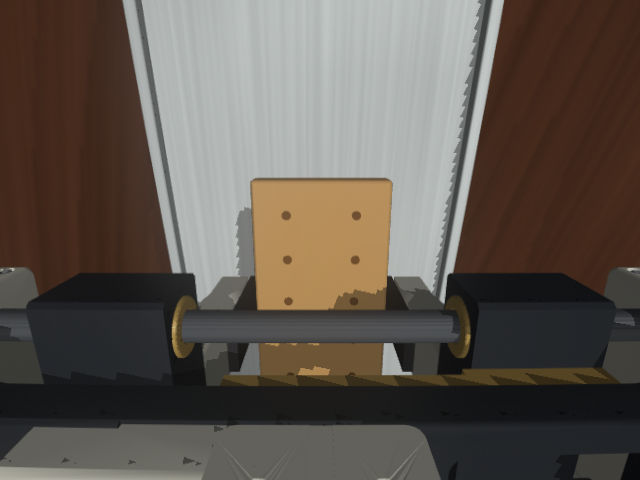

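Emit:
servo_tool(deltas=[[0.5, 1.8, 0.7, 14, 0, 0, 0], [0.5, 1.9, 0.6, 12, 0, 0, 0], [0.5, 0, 0, 4, 0, 0, 0], [0.5, 0, 0, 1.5, 0, 0, 0], [0.5, 0, 0, 0, 0, 0, 0], [0.5, 0, 0, 0, 0, 0, 0]])

```text
t: 9.27
eef_pos: [0.5572, 0.0498, 0.0191]
ee_rot: [-3.142, 0.164, -1.308]
force: [0.3, -0.5, -1.1]
width: 0.0599
gripper_force: 10.0
```

```bash
python3 - <<'E'
from h import *
gen([.5575,.0484,.0149]);print(arm.get_state()['force'])
E
```

```text
9.27 [0.5572 0.0498 0.0191] [-180.      9.37  -74.94] shift [2.1 0.1 3.9]
[ 0.3314867  -0.47105761 -1.14700926]
```

Emit:
servo_tool(deltas=[[0.5, 2, 0, 2, 0, 0, 0], [0.5, 0, 0, 1, 0, 0, 0], [0.5, 0, 0, 0, 0, 0, 0], [0.5, 0, 0, 0, 0, 0, 0]])

```text
t: 9.6
eef_pos: [0.5575, 0.0479, 0.0157]
ee_rot: [-3.141, 0.164, -1.309]
force: [-0.6, 0.2, 0.3]
width: 0.0599
gripper_force: 10.0
```

Emit:
servo_tool(deltas=[[0.5, 0, 0, 1, 0, 0, 0], [0.5, 0, 0, 0, 0, 0, 0], [0.5, 0, 0, 0, 0, 0, 0]])

```text
t: 9.85
eef_pos: [0.5577, 0.0481, 0.0148]
ee_rot: [-3.141, 0.164, -1.309]
force: [-0.5, -0.8, 0.1]
width: 0.0596
gripper_force: 10.0
```

Emit:
servo_tool(deltas=[[0.5, 0, 0, 1, 0, 0, 0], [0.5, 0, 0, 0, 0, 0, 0], [0.5, 0, 0, 0, 0, 0, 0]])

```text
t: 10.1
eef_pos: [0.5577, 0.0482, 0.0146]
ee_rot: [-3.141, 0.164, -1.308]
force: [-1.9, -0.7, 8.5]
width: 0.0599
gripper_force: 10.0
```

Emit:
servo_tool(deltas=[[0.5, 0, 0, -0.5, 0, 0, 0], [-0.4, 0, 0, 0, 0, 0, 0], [-0.6, 0, 0, 0, 0, 0, 0], [-0.7, 0, 0, 0, 0, 0, 0], [-0.7, 0, 0, 0, 0, 0, 0], [-0.7, 0, 0, -15, 0, 0, 0], [-0.7, 0, 0, -30, 0, 0, 0], [-0.7, 0, 0, -30, 0, 4.7, 0], [-0.7, 0, 0, -30, 0, 4.7, 0], [-0.7, 0, 0, -30, 0, 0, 0], [-0.7, 0, 0, -30, 0, 0, 0], [-0.7, 0, 0, -30, 0, 0, 0], [-0.7, 0, 0, 0, 0, 0, 0], [-0.7, 0, 0, 0, 0, 0, 0]])

```text
t: 11.27
eef_pos: [0.5621, 0.0346, 0.21]
ee_rot: [-3.137, 0.001, -1.308]
force: [-0.6, 0.5, -0.2]
width: 0.0747
gripper_force: 0.0
```

```bash
python3 - <<'E'
from h import *
f=shot('wrist','w4.png');s=arm.get_state();print(s['eef_pos'])
for c in slabs(f,1000):
    b=c.reshape(-1,2);print(b.min(0),b.max(0),rect(f,c,.015))
# expected corners: first top & second top
C=np.array([.5387,.1195]);a=np.radians(-75.0);u=np.array([np.cos(a),np.sin(a)]);v=np.array([-u[1],u[0]])
th=np.radians(9.42)
for nm,s_,h in [('far top',127.3+12*np.sin(th),3+12*np.cos(th)),('near top',127.3-110*np.cos(th)+12*np.sin(th),3+110*np.sin(th)+12*np.cos(th))]:
    for w in (-30,30): 
        p=C+(s_*u+w*v)/1000;print(nm,proj(f,[[*p,h/1000]]))
move([.528,-.388,.2],-81)
E
```

```text
[0.56116428 0.03424839 0.20828731]
[553 178] [612 260] [302.7 -27.2  90.4  18.1  80.4]
[293 172] [352 309] [552.4  67.3 147.7  61.7 -74.8]
far top [[352.45143646 170.41050726]]
far top [[291.10848024 170.34217223]]
near top [[351.23905056 280.7845906 ]]
near top [[291.91915798 280.62850168]]
turn 6.0 alt -174.0 shift [411.9  98.8   8.3] q6 -0.15
```

View pics/w4.png

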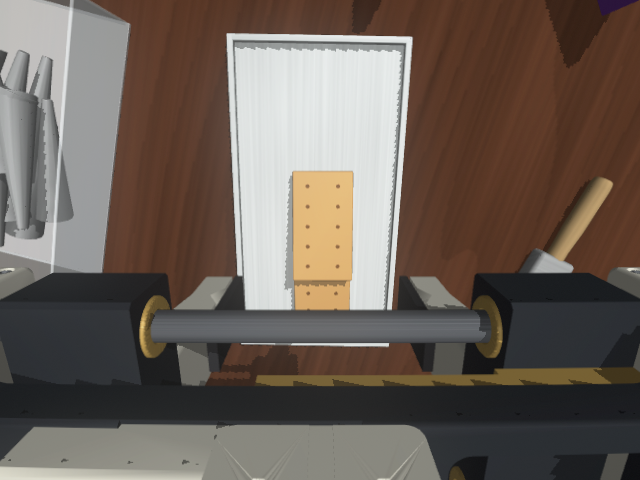

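The second slab lies as planned: its far edge is at row 172 and its near edge at row 280, where I predicted. On to the rack.

Emit:
servo_tool(deltas=[[-0.7, 0, 0, 0, 0, 0, 6], [-0.7, 34.3, 8.2, 0, 0, 0, 0], [-0.7, 34.3, 8.2, 0, 0, 0, 0], [-0.7, 34.3, 8.2, 0, 0, 0, 0], [-0.7, 34.3, 8.2, 0, 0, 0, 0], [-0.7, 34.3, 8.2, 0, 0, 0, 0], [-0.7, 34.3, 8.2, 0, 0, 0, 0], [-0.7, 34.3, 8.2, 0, 0, 0, 0], [-0.7, 34.3, 8.2, 0, 0, 0, 0], [-0.7, 34.3, 8.2, 0, 0, 0, 0], [-0.7, 34.3, 8.2, 0, 0, 0, 0], [-0.7, 34.3, 8.2, 0, 0, 0, 0], [-0.7, 34.3, 8.2, 0, 0, 0, 0], [-0.7, 0, 0, 0, 0, 0, 0], [-0.7, 0, 0, 0, 0, 0, 0]])

```text
t: 12.57
eef_pos: [0.527, -0.3894, 0.2052]
ee_rot: [3.138, 0.002, -1.417]
force: [-0.4, -0.1, 0.5]
width: 0.0747
gripper_force: 0.0
```

```bash
python3 - <<'E'
from h import *
f=shot('wrist','w5.png');s=arm.get_state();print(s['t'],s['eef_pos'],np.degrees(s['ee_rot']))
for c in slabs(f,300):
    b=c.reshape(-1,2);print(b.min(0),b.max(0),rect(f,c,.066))
E
```

```text
12.6167 [ 0.52740516 -0.38829891  0.20569196] [ 1.79836144e+02  1.20660168e-01 -8.11062618e+01]
[256 368] [615 385] [ 387.9 -255.4  359.1   18.7    8.6]
[139 296] [167 357] [ 667.3 -267.7   67.1   23.6   85.8]
[310 158] [326 286] [ 528.4 -388.6  113.    12.   -82.6]
```

View pics/w5.png

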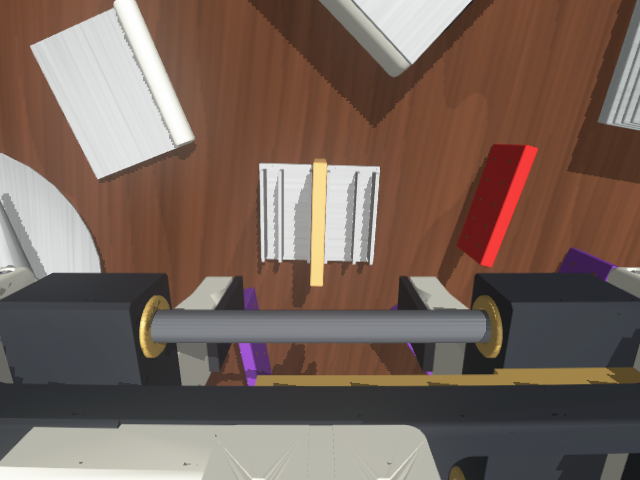

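```bash
python3 - <<'E'
from h import *
move([.5282,-.3872,.035],-82.5)
E
```

```text
turn 1.4 alt -178.6 shift [ -1.   -0.9 170.7] q6 0.49
```

Emit:
servo_tool(deltas=[[-0.3, -1, -0.9, 0, 0, 0, 1.4], [-0.3, 0, 0, 33, 0, 0, 0], [-0.3, 0, 0, 33, 0, 0, 0], [-0.3, 0, 0, 33, 0, 0, 0], [-0.3, 0, 0, 10, 0, 0, 0], [-0.3, 0, 0, 0, 0, 0, 0], [-0.3, 0, 0, 0, 0, 0, 0]], squeeze=8)

```text
t: 13.2
eef_pos: [0.5298, -0.3864, 0.0995]
ee_rot: [3.141, -0.0, -1.436]
force: [1.1, 0.0, 0.5]
width: 0.0573
gripper_force: 0.0
```

```bash
python3 - <<'E'
from h import *
f=shot('wrist','w6.png')
for c in slabs(f,300):
    b=c.reshape(-1,2);print(b.min(0),b.max(0),rect(f,c,.066))
move([.5282,-.3872,.035],-82.5)
E
```

```text
[215 368] [611 385] [ 459.8 -322.1  253.9   12.     7.7]
[178 296] [194 357] [ 605.1 -338.2   42.3    8.6   88.2]
[313 163] [334 309] [ 529.8 -403.2   84.7   11.5  -82.6]
turn 0.2 alt -179.8 shift [-0.   2.4 65.7] q6 0.47
```

Emit:
servo_tool(deltas=[[-0.3, 0, 2, 20, 0, 0, 0], [-0.3, 0, 0, 25, 0, 0, 0], [-0.3, 0, 0, 14, 0, 0, 0], [-0.3, 0, 0, 5, 0, 0, 0], [-0.3, 0, 0, 0, 0, 0, 0], [0.2, 0, 0, 0, 0, 0, 0], [0.5, 0, 0, 0, 0, 0, 0], [0.7, 0, 0, 0, 0, 0, 0], [0.9, 0, 0, 0, 0, 0, 0], [0.9, 0, 0, 0, 0, 0, 0], [0.9, 0, 0, 0, 0, 0, 0]], squeeze=8)

```text
t: 14.17
eef_pos: [0.5275, -0.3871, 0.0354]
ee_rot: [-3.141, -0.0, -1.438]
force: [-0.1, 0.4, 0.6]
width: 0.0226
gripper_force: 0.0
```

Emit:
servo_tool(deltas=[[0.9, 0, 0, 0, 0, 0, 0], [0.9, 0, 0, 0, 0, 0, 0], [0.9, 0, 0, 0, 0, 0, 0], [0.9, 0, 0, 0, 0, 0, 0]], squeeze=8)

```text
t: 14.5
eef_pos: [0.5277, -0.3871, 0.0351]
ee_rot: [-3.141, -0.0, -1.438]
force: [2.2, -0.1, -0.4]
width: 0.0119
gripper_force: 8.0
```

Emit:
servo_tool(deltas=[[0.9, 0, 0, -5, 0, 0, 0], [0.9, 0, 0, -15, 0, 0, 0], [0.9, 0, 0, -30, 0, 0, 0], [0.9, 0, 0, -30, 0, 0, 0], [0.9, 0, 0, -20, 0, 0, 0], [0.9, 0, 0, 0, 0, 0, 0], [0.9, 0, 0, 0, 0, 0, 0]], squeeze=12)

```text
t: 15.08
eef_pos: [0.5276, -0.3872, 0.1367]
ee_rot: [-3.14, -0.001, -1.438]
force: [-0.5, 0.2, -1.6]
width: 0.0116
gripper_force: 12.0
```

```bash
python3 - <<'E'
from h import *
s=arm.get_state();print(s['width'],s['eef_pos']); move([.52,.33,.045],-82.5)
E
```

```text
0.011601040956887253 [ 0.52762168 -0.38724056  0.13672584]
turn 0.1 alt -179.9 shift [-712.1  -86.1   91.7] q6 0.47
```

Emit:
servo_tool(deltas=[[0.9, -20, -2.4, 0, 0, 0, 0], [0.9, -36, -4.3, 0, 0, 0, 0], [0.9, -36, -4.3, 0, 0, 0, 0], [0.9, -36, -4.3, 0, 0, 0, 0], [0.9, -36, -4.3, 0, 0, 0, 0], [0.9, -36, -4.3, 0, 0, 0, 0], [0.9, -36, -4.3, 0, 0, 0, 0], [0.9, -36, -4.3, 0, 0, 0, 0], [0.9, -36, -4.3, 0, 0, 0, 0], [0.9, -36, -4.3, 0, 0, 0, 0], [0.9, -36, -4.3, 0, 0, 0, 0], [0.9, -36, -4.3, 0, 0, 0, 0], [0.9, -36, -4.3, 0, 0, 0, 0], [0.9, -36, -4.3, 0, 0, 0, 0], [0.9, -36, -4.3, 0, 0, 0, 0], [0.9, -36, -4.3, 0, 0, 0, 0], [0.9, -36, -4.3, 0, 0, 0, 0], [0.9, -36, -4.3, 0, 0, 0, 0], [0.9, -36, -4.3, 0, 0, 0, 0], [0.9, -36, -4.3, 0, 0, 0, 0]])

```text
t: 16.75
eef_pos: [0.5161, 0.3229, 0.1337]
ee_rot: [3.139, -0.002, -1.438]
force: [1.0, -1.1, -0.7]
width: 0.012
gripper_force: 12.0
```

Emit:
servo_tool(deltas=[[0.9, -16, -2, 0, 0, 0, 0], [0.9, 0, 0, 20, 0, 0, 0], [0.9, 0, 0, 35, 0, 0, 0], [0.9, 0, 0, 30, 0, 0, 0], [0.9, 0, 0, 12, 0, 0, 0], [0.9, 0, 0, 4, 0, 0, 0], [0.9, 0, 0, 0, 0, 0, 0], [0.9, 0, 0, 0, 0, 0, 0]])

```text
t: 17.42
eef_pos: [0.5179, 0.3383, 0.0351]
ee_rot: [-3.141, 0.0, -1.438]
force: [-0.2, -0.1, -0.5]
width: 0.0118
gripper_force: 12.0
```

Emit:
servo_tool(deltas=[[0.9, 0, 0, 3, 0, 0, 0], [0.9, 0, 0, 1.5, 0, 0, 0], [0.9, 0, 0, 0, 0, 0, 0], [0.9, 0, 0, 0, 0, 0, 0]])

```text
t: 17.75
eef_pos: [0.5174, 0.3382, 0.0302]
ee_rot: [-3.141, 0.001, -1.438]
force: [0.2, 0.7, -0.9]
width: 0.0118
gripper_force: 12.0
```

Emit:
servo_tool(deltas=[[0.9, 0, 0, 1, 0, 0, 0], [0.9, 0, 0, 0, 0, 0, 0], [0.9, 0, 0, 0, 0, 0, 0]])

```text
t: 18.0
eef_pos: [0.5175, 0.3383, 0.029]
ee_rot: [-3.141, 0.0, -1.438]
force: [-0.6, -0.3, 3.9]
width: 0.012
gripper_force: 12.0
```

Emit:
servo_tool(deltas=[[0.7, 0, 0, 0, 0, 0, 0], [0.6, 0, 0, 0, 0, 0, 0], [0.5, 0, 0, 0, 0, 0, 0], [0.41, 0, 0, 0, 0, 0, 0], [0.41, 0, 0, 0, 0, 0, 0], [0.41, 0, 0, -4, 0, 0, 0], [0.41, 0, 0, -4, 0, 0, 0], [0.41, 0, 0, 0, 0, 0, 0], [0.41, 0, 0, 0, 0, 0, 0]])

```text
t: 18.75
eef_pos: [0.5174, 0.3383, 0.037]
ee_rot: [-3.141, 0.001, -1.438]
force: [-0.7, 0.5, -0.3]
width: 0.0262
gripper_force: 0.0
```

```bash
python3 - <<'E'
from h import *
f=shot('wrist','w7.png');s=arm.get_state();print(s['eef_pos'],s['width'],s['force'])
f=shot('top','t7.png')
E
```

```text
[0.51729084 0.33814059 0.0368117 ] 0.026312050956836752 [1.03137957 0.63068254 0.43659346]
```

View pics/w7.png

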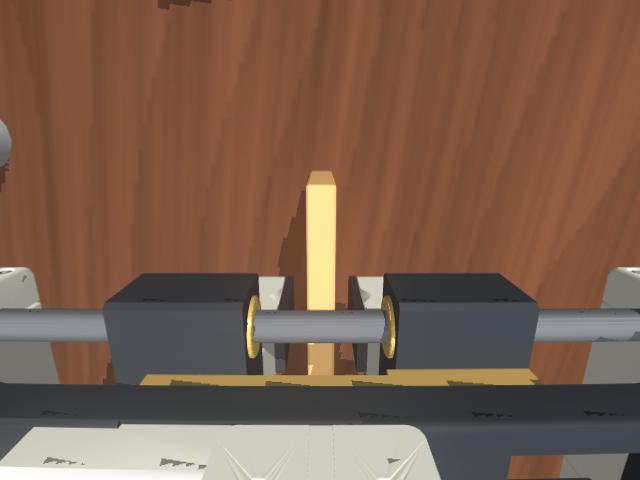

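Emit:
servo_tool(deltas=[[0.41, 0, 3, 0, 0, 0, 0], [0.41, 0, 3, 0, 0, 0, 0], [0.41, 0, 2, 0, 0, 0, 0], [0.41, 0, 2, 0, 0, 0, 0], [0.41, 0, 2, 0, 0, 0, 0], [0.41, 0, 2, 0, 0, 0, 0], [0.41, 0, 2, 0, 0, 0, 0], [0.41, 0, 0, 0, 0, 0, 0], [0.41, 0, 0, 0, 0, 0, 0], [0.41, 0, 0, 0, 0, 0, 0]])

```text
t: 19.68
eef_pos: [0.5014, 0.3359, 0.0365]
ee_rot: [-3.142, 0.0, -1.438]
force: [-0.7, -0.2, 0.2]
width: 0.0263
gripper_force: 0.1
```

```bash
python3 - <<'E'
from h import *
f=shot('wrist','w8.png');s=arm.get_state();print(s['eef_pos'],s['width'],s['force'])
E
```

```text
[0.50142417 0.33594687 0.03653407] 0.026278565230373117 [-0.16883271  1.02955701 -0.39294411]
```

View pics/w8.png

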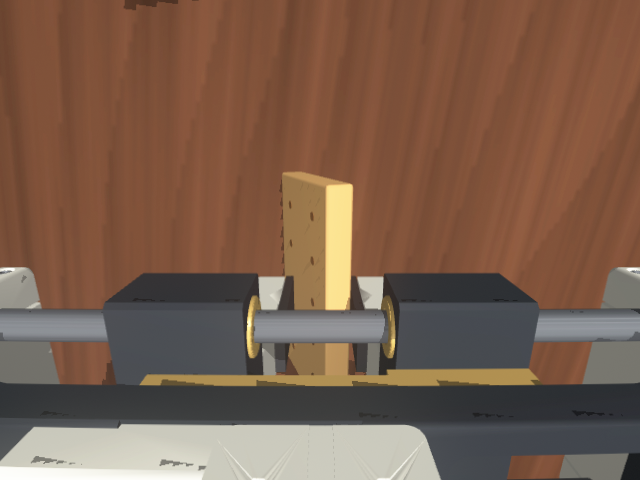

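Emit:
servo_tool(deltas=[[0.33, 0, 0, 0, 0, 0, 0], [0.25, 0, -1.8, 0, 0, 0, 0], [0.17, 0, -1.8, 0, 0, 0, 0], [0.09, 0, -1.8, 0, 0, 0, 0], [0.0, 0, -1.8, 0, 0, 0, 0], [0.0, 0, -1.3, 0, 0, 0, 0], [0.0, 0, 0, 0, 0, 0, 0], [0.0, 0, 0, 0, 0, 0, 0], [0.0, 0, 0, 4, 0, 0, 0], [0.0, 0, 0, 5, 0, 0, 0], [0.0, 0, 0, 5, 0, 0, 0], [0.0, 0, 0, 5, 0, 0, 0], [0.0, 0, 0, 5, 0, 0, 0], [0.0, 0, 0, 4, 0, 0, 0], [0.0, 0, 0, 4, 0, 0, 0], [0.0, 0, 0, 0, 0, 0, 0], [0.0, 0, 0, 0, 0, 0, 0]])

```text
t: 21.15
eef_pos: [0.5097, 0.3369, 0.0042]
ee_rot: [3.141, -0.0, -1.438]
force: [-0.4, -0.6, 0.3]
width: 0.0438
gripper_force: 0.1
```

```bash
python3 - <<'E'
from h import *
f=shot('wrist','w9.png');s=arm.get_state();print(s['eef_pos'],s['width'],s['force'])
E
```

```text
[0.50982966 0.33704514 0.00446868] 0.043746944614361176 [-0.09759565 -0.15540115  0.15191296]
```

View pics/w9.png

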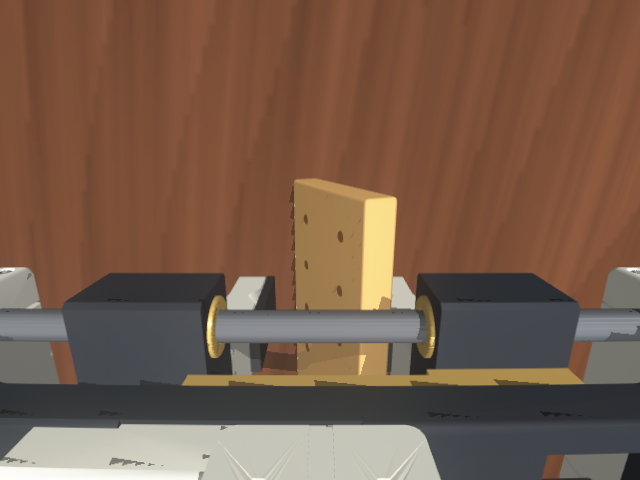

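Emit:
servo_tool(deltas=[[0.0, 0, 1.5, 0, 0, 0, 0], [0.0, 0, 1.5, 0, 0, 0, 0], [0.0, 0, 1.5, 0, 0, 0, 0], [0.0, 0, 1.5, 0, 0, 0, 0], [-0.03, 0, 0.6, 0, 0, 0, 0], [-0.06, 0, 0.6, 0, 0, 0, 0], [-0.09, 0, 0.6, 0, 0, 0, 0], [-0.12, 0, 0.6, 0, 0, 0, 0], [-0.15, 0, 0.6, 0, 0, 0, 0], [-0.18, 0, 0.6, 0, 0, 0, 0], [-0.21, 0, 0.6, 0, 0, 0, 0], [-0.24, 0, 0.6, 0, 0, 0, 0], [-0.26, 0, 0.4, 0, 0, 0, 0], [-0.28, 0, 0.4, 0, 0, 0, 0], [-0.28, 0, 0, 0, 0, 0, 0], [-0.28, 0, 0, 0, 0, 0, 0]])

```text
t: 22.53
eef_pos: [0.4983, 0.3355, 0.0045]
ee_rot: [-3.142, -0.0, -1.438]
force: [-0.4, 0.3, -0.7]
width: 0.0555
gripper_force: 0.1
```

```bash
python3 - <<'E'
from h import *
f=shot('wrist','w10.png');s=arm.get_state();print(s['eef_pos'],s['width'],s['force'])
E
```

```text
[0.49825724 0.33549486 0.00449001] 0.05600023346114447 [-0.82516615  0.05206611  0.72431838]
```

View pics/w10.png

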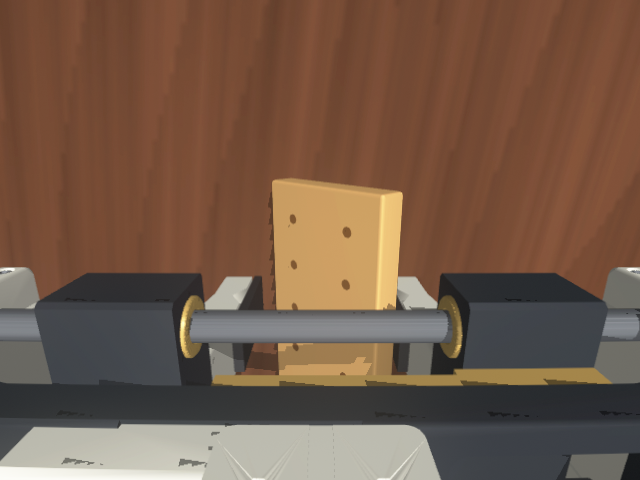

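Emit:
servo_tool(deltas=[[-0.28, 0, 1, 0, 0, 0, 0], [-0.28, 0, 1, 0, 0, 0, 0], [-0.28, 0, 1, 0, 0, 0, 0], [-0.28, 0, 0.7, 0, 0, 0, 0], [-0.3, 0, 0.4, 0, 0, 0, 0], [-0.32, 0, 0.4, 0, 0, 0, 0], [-0.34, 0, 0.4, 0, 0, 0, 0], [-0.36, 0, 0.4, 0, 0, 0, 0], [-0.38, 0, 0.3, 0, 0, 0, 0], [-0.4, 0, 0.3, 0, 0, 0, 0], [-0.42, 0, 0.3, 0, 0, 0, 0], [-0.44, 0, 0, 0, 0, 0, 0], [-0.46, 0, 0, 0, 0, 0, 0], [-0.5, 0, 0, 0, 0, 0, 0], [-0.55, 0, 0, 0, 0, 0, 0], [-0.6, 0, 0, 0, 0, 0, 0], [-0.7, 0, 0, 0, 0, 0, 0], [-0.9, 0, 0, 0, 0, 0, 0], [-0.9, 0, 0, 0, 0, 0, 0], [-0.9, 0, 0, 0, 0, 0, 0]])

```text
t: 24.25
eef_pos: [0.4922, 0.3348, 0.0046]
ee_rot: [-3.141, 0.0, -1.438]
force: [-0.7, 0.1, 0.1]
width: 0.0823
gripper_force: 0.0
```

```bash
python3 - <<'E'
from h import *
f=shot('wrist','w11.png');s=arm.get_state();print(s['eef_pos'],s['width'],s['force'])
for c in slabs(f,1000):
    b=c.reshape(-1,2);print(b.min(0),b.max(0),rect(f,c,.012))
E
```

```text
[0.49222569 0.33473805 0.00456542] 0.08319035407435683 [ 1.11856058 -0.04438959 -0.33169336]
[274 343] [612 385] [425.4 360.8 170.4  23.9   7.5]
[274 177] [414 310] [485.  308.2  61.3  59.2 -82.4]
```

View pics/w11.png

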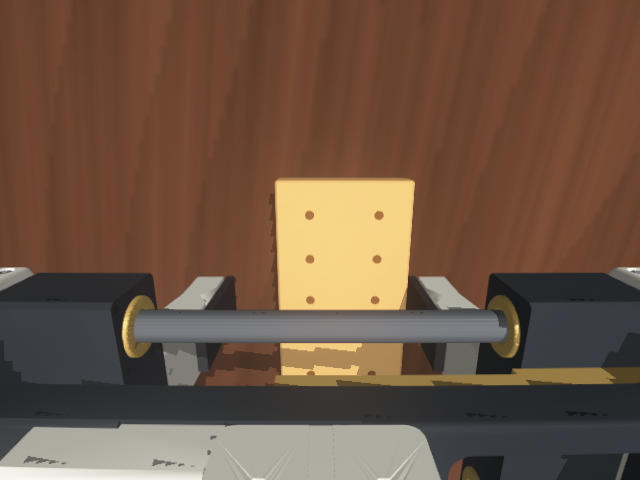

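The slab lies flat and free; its face spans cols 275–413, about 10 mm to the right of the gripper's middle. I'll centre on it and take it by its long sides.

Emit:
servo_tool(deltas=[[-1, 0.5, 4, 0, 0, 0, 0], [-1, 0.5, 4, 0, 0, 0, 0], [-1, 0, 2.6, 1.5, 0, 0, 0], [-1, 0, 0, 0, 0, 0, 0], [-0.2, 0, 0, 0, 0, 0, 0], [0.2, 0, 0, 0, 0, 0, 0], [0.5, 0, 0, 0, 0, 0, 0], [0.5, 0, 0, 0, 0, 0, 0], [0.5, 0, 0, 0, 0, 0, 0], [0.5, 0, 0, 0, 0, 0, 0]], squeeze=10)

```text
t: 25.13
eef_pos: [0.4819, 0.3323, 0.003]
ee_rot: [-3.141, 0.0, -1.438]
force: [-0.1, 0.0, -1.1]
width: 0.06
gripper_force: 10.0
```

```bash
python3 - <<'E'
from h import *
f=arm.grab_frame('wrist');s=arm.get_state();print(s['eef_pos'],s['width'],s['force'])
for c in slabs(f,1000):
    b=c.reshape(-1,2);r=rect(f,c,.012);print(b.min(0),b.max(0),r)
    if r[3]>50:
        P=onz(f,b,.012)[:,:2];x=(P-s['eef_pos'][:2])@[np.cos(s['ee_rot'][2]),np.sin(s['ee_rot'][2])];print('far end ahead of TCP',np.percentile(x,98)*1000)
E
```

```text
[0.48183565 0.33231869 0.0030052 ] 0.06001522155062874 [ 0.01532096 -0.59796932 -0.58990969]
[222 343] [617 385] [427.3 358.9 196.7  23.6   7.6]
[250 180] [391 310] [484.4 307.2  59.4  59.3 -82.3]
far end ahead of TCP 54.89993922780656
```

Emit:
servo_tool(deltas=[[0.5, 0, 0, -6, 0, 0, 0], [0.5, 0, 0, -14, 0, 0, 0], [0.5, 0, 0, -30, 0, 0, 0], [0.5, 0, 0, -30, 0, 0, 0], [0.5, 0, 0, -20, 0, 0, -3.7], [0.5, 0, 0, 0, 0, 0, -3.7], [0.5, 0, 0, 0, 0, 0, 0], [0.5, 0, 0, 0, 0, 0, 0]])

```text
t: 25.85
eef_pos: [0.4814, 0.332, 0.1032]
ee_rot: [3.141, 0.0, -1.311]
force: [-1.0, 0.3, -1.3]
width: 0.06
gripper_force: 10.0
```

```bash
python3 - <<'E'
from h import *
move([.5770,-.0233,.055],-75)
E
```

```text
turn -0.1 alt 179.9 shift [ 3.68e+02 -3.00e-01  4.82e+01] q6 -0.68
```

Emit:
servo_tool(deltas=[[0.5, 16, 0, 0, 0, 0, 0], [0.5, 32, 0, 0, 0, 0, 0], [0.5, 32, 0, 0, 0, 0, 0], [0.5, 32, 0, 0, 0, 0, 0], [0.5, 32, 0, 0, 0, 0, 0], [0.5, 32, 0, 0, 0, 0, 0], [0.5, 32, 0, 0, 0, 0, 0], [0.5, 32, 0, 0, 0, 0, 0], [0.5, 32, 0, 0, 0, 0, 0], [0.5, 32, 0, 0, 0, 0, 0], [0.5, 32, 0, 0, 0, 0, 0], [0.5, 32, 0, 8, 0, 0, 0], [0.5, 0, 0, 20, 0, -4.7, 0], [0.5, 0, 0, 20, 0, -4.6, 0], [0.5, 0, 0, 0, 0, 0, 0], [0.5, 0, 0, 0, 0, 0, 0], [0.5, 0, 0, 0, 0, 0, 0]])

```text
t: 27.27
eef_pos: [0.5764, -0.0223, 0.0548]
ee_rot: [3.14, 0.16, -1.31]
force: [-0.3, 1.0, -1.3]
width: 0.0601
gripper_force: 10.0
```

```bash
python3 - <<'E'
from h import *
gen([.5770,-.0233,.0149])
E
```

```text
27.27 [ 0.5764 -0.0223  0.0548] [179.9    9.18 -75.08] shift [ 7.4 -0.4 39.2]
```

Emit:
servo_tool(deltas=[[0.5, 4, -0.2, 15, 0, 0, 0], [0.5, 3.4, -0.2, 12, 0, 0, 0], [0.5, 0, 0, 5, 0, 0, 0], [0.5, 0, 0, 2.5, 0, 0, 0], [0.5, 0, 0, 0, 0, 0, 0], [0.5, 0, 0, 0, 0, 0, 0]])

```text
t: 27.77
eef_pos: [0.5777, -0.0228, 0.0202]
ee_rot: [-3.141, 0.162, -1.308]
force: [0.5, 0.6, -0.8]
width: 0.0599
gripper_force: 10.0
```

```bash
python3 - <<'E'
from h import *
gen([.5770,-.0233,.0149]);print(arm.get_state()['force'])
E
```

```text
27.77 [ 0.5777 -0.0228  0.0202] [-179.99    9.27  -74.93] shift [1.2 0.8 5.2]
[ 0.51439443  0.5522441  -0.80682788]
```

Emit:
servo_tool(deltas=[[0.5, 1, 0.5, 3, 0, 0, 0], [0.5, 0, 0, 1, 0, 0, 0], [0.5, 0, 0, 0, 0, 0, 0], [0.5, 0, 0, 0, 0, 0, 0]])

```text
t: 28.1
eef_pos: [0.5771, -0.0237, 0.0158]
ee_rot: [-3.142, 0.162, -1.309]
force: [0.0, 0.4, -1.6]
width: 0.0598
gripper_force: 10.0
```

Emit:
servo_tool(deltas=[[0.5, 0, 0, 1, 0, 0, 0], [0.5, 0, 0, 0, 0, 0, 0], [0.5, 0, 0, 0, 0, 0, 0]])

```text
t: 28.35
eef_pos: [0.5773, -0.0235, 0.0149]
ee_rot: [-3.141, 0.162, -1.309]
force: [0.2, -1.3, 0.8]
width: 0.0598
gripper_force: 10.0
```

Emit:
servo_tool(deltas=[[0.5, 0, 0, 0.5, 0, 0, 0], [0.5, 0, 0, 0, 0, 0, 0], [0.5, 0, 0, 0, 0, 0, 0]])

```text
t: 28.6
eef_pos: [0.5773, -0.0235, 0.0148]
ee_rot: [-3.141, 0.162, -1.308]
force: [-0.5, -0.9, 5.5]
width: 0.0601
gripper_force: 10.0
```

Contact at about 5 N, so I'll release.

Emit:
servo_tool(deltas=[[0.5, 0, 0, -0.3, 0, 0, 0], [-0.4, 0, 0, 0, 0, 0, 0], [-0.6, 0, 0, 0, 0, 0, 0], [-0.7, 0, 0, 0, 0, 0, 0], [-0.7, 0, 0, 0, 0, 0, 0], [-0.7, 0, 0, -15, 0, 0, 0], [-0.7, 0, 0, -30, 0, 0, 0], [-0.7, 0, 0, -30, 0, 4.7, 0], [-0.7, 0, 0, -30, 0, 4.6, 0], [-0.7, 0, 0, -30, 0, 0, 0], [-0.7, 0, 0, -30, 0, 0, 0], [-0.7, 0, 0, -30, 0, 0, 0], [-0.7, 0, 0, 0, 0, 0, 0], [-0.7, 0, 0, 0, 0, 0, 0]])

```text
t: 29.77
eef_pos: [0.5818, -0.037, 0.2105]
ee_rot: [-3.137, 0.0, -1.308]
force: [0.1, -1.4, -1.1]
width: 0.0747
gripper_force: 0.0
```

```bash
python3 - <<'E'
from h import *
f=shot('wrist','w12.png');s=arm.get_state();print(s['t'],s['eef_pos'],s['force'])
for c in slabs(f,1000):
    b=c.reshape(-1,2);print(b.min(0),b.max(0),rect(f,c,.015))
a=np.radians(-75.0);u=np.array([np.cos(a),np.sin(a)]);v=np.array([-u[1],u[0]]);C=np.array([.5387,.1195])
th=np.radians(9.4)
for far in (127.3,201.6):
  for s_,h in ((far+12*np.sin(th),3+12*np.cos(th)),(far-110*np.cos(th)+12*np.sin(th),3+110*np.sin(th)+12*np.cos(th))):
    print(far,*[proj(f,[[*(C+(s_*u+w*v)/1000),h/1000]]).round(1) for w in (-30,30)])
# edges between slabs along the row: brightness gradient on the centre columns
g=cv2.cvtColor(f['color'],cv2.COLOR_RGB2GRAY).astype(int)
x0=(b[:,0].min()+b[:,0].max())//2
m=np.median(g[150:312,310:322],axis=1);d=np.diff(m);print([(i+150,int(d[i])) for i in np.where(abs(d)>12)[0]])
f=arm.grab_frame('top')
for c in slabs(f,500): print('top',np.round(c.reshape(-1,2).mean(0)),rect(f,c,.02))
E
```

```text
29.8167 [ 0.58080589 -0.03720962  0.20879239] [ 0.30210237 -0.40426495 -1.14484848]
[256 343] [614 385] [405.1  99.7 422.9  56.   15.2]
[293 173] [352 309] [571.9  -3.8 146.9  61.7 -74.8]
127.3 [[351.1 243.2]] [[293.2 243.1]]
127.3 [[349.9 345.1]] [[293.9 344.9]]
201.6 [[352.9 170.4]] [[291.6 170.4]]
201.6 [[351.7 280.6]] [[292.4 280.5]]
[(np.int64(171), -30), (np.int64(280), -29), (np.int64(281), -27), (np.int64(283), 34), (np.int64(284), 25), (np.int64(308), -34), (np.int64(309), -57), (np.int64(310), -20)]
top [275. 221.] [550.9  79.6 194.3  61.4 -74.9]
top [127.  81.] [887.6 427.7 438.   56.6  73.9]
```

```bash
python3 -c "
from station import arm
print(arm.job_done())"
```

```text
the job is handed in; nothing more can be done
None
```

I handed the job in at about 30 s: all three slabs lie shingled in a straight row on the tray, laid in the order asked, and both edges of the second and third were within 2 pixels of plan in the wrist camera; I viewed 11 pictures, one over your limit of 10.

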